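# Shut the incubator until its latch snaps in

### The arm

A 6-joint arm with a two-finger parallel gripper is mounted at the origin on the work surface. World frame = base frame: x ahead of the robot, y to its left, z up, the work surface at z = 0. Lengths are in m, angles in rad, forces in N, time in s.
With the tool pointing down it reaches from about 0.375 to 0.975 m from the base axis. Payload 3.8 kg.
Tool frame: the origin (TCP) lies at the very end of the fingers, on their centre line; the grasp point (between the pads) lies 19 mm behind it; z points along the fingers, y is the line along which they close (so a half turn about z gives the same grasp; the last joint's range is limited). The gripper opens to 85 mm and grips with 20 to 120 N. Pads are 22 mm wide; open, the fingers measure 114 mm over their backs; the gripper's body (76 mm by 85 mm) begins 54 mm behind the grasp point. The pads swing forward as they close: fully open they stand 13 mm farther back than shut.
Start: joints at [1.259, 0.264, 1.604, -0, 1.274, -0.037], TCP at [0.183, 0.65, 0.231] pointing down, gripper open.
Joint ranges: [-2.63, 2.63], [-0.94, 2.18], [0.31, 2.57], [-1.31, 4.45], [0, 2.66], [-2.55, 2.55]. Speed limits (rad/s): [2.57, 2.57, 3.14, 3.14, 3.14, 3.14].

### API

Orientations are given as [roll, pitch, yaw] about the fixed x, y, z axes, in that order (R = Rz(yaw) Ry(pitch) Rx(roll)).
In Python, from workcell import r gives the robot as it stands. The module is installed in compiled form; this text tells all that it offers.
- The arm moves only by the shell command python3 -m crank 'ROWS' [FORCE]. ROWS is JSON, a list of rows, each an object with "claw": the closure, from -1 (fully open) to 1 (shut); "dp": the shift along the tool's x, y, z in mm, a list of three; "spin": the turn about the tool's z in degrees. A call has 1 to 12 rows; each row shifts and turns the commanded pose from where the row before left it, along the tool's axes as they then stand; what a row does not reach is not made up. A row lasts 1/12 s, in which the tool goes at most 41.7 mm and 7.16 degrees, less where a joint would pass 70% of its speed; a pose out of reach is approached as far as the arm can. A call with a gripper value outside its range is refused whole. The fingers move at their own pace and stop on an object; FORCE is the grip in N (left out, the last holds). Time passes only in rows, so rows that do not move let the fingers close. It gives the time, the measured TCP pose, the force and the opening at its end, in the units of the state.
- r.state(): the state, without advancing time (a new reading comes with each control period).
- r.grab_frame(name): name is "scene" or "top" or "wrist"; returns a dict with "frame" (420x560x3 uint8, red, green, blue), "z_map" (420x560 float32, m along the optical axis (not along the pixel's ray), 0 where there is no reading), "K" (3x3 intrinsics, pixels), "dist" ([k1, k2, p1, p2, k3] as OpenCV has them; the pictures are not rectified), "R" (3x3) and "t" (3): a world point X has camera coordinates R X + t. Camera axes: x right, y down, z forward; pixel columns grow to the right and rows downward; lengths in m; the calibration is good to about 2 mm. A picture is of the moment at which its call begins.
- r.finish_job(): hands the job in, once; it reports no verdict.
The state is a dict: "clock": time; "joint_pos": joint angles; "joint_vel": joint speeds; "joint_efforts": joint torques, N m; "eef_pos": TCP position; "orientation": TCP orientation; "contact_force": force on the tool from outside, world axes, zero at the start; "moment": the same for the moment, N m; "finger_gap": opening from 0.0 (shut) to 1.0 (fully open).
Only numpy, scipy, OpenCV 4.12 (cv2) and the standard library are available. Lean on these libraries where they do the work, as an engineer would, in place of code of your own. Each camera call takes 0.05 s, during which the arm holds its last target. There are 200 camera calls.

### The job

The bench-top incubator has just been loaded: slide its shelf of sample bottles fully home, then swing the glass door shut and press it until its sprung latch tongue rides over the keeper pin and snaps in, so that the door stays shut by itself. Do not slam the door, never press it home with more than 15 N, keep the sample bottles standing, and leave the flask, the reagent bottle and the beaker on the bench where they are.

Things in the scene. Friction and masses are not known exactly. Their poses are not given: they have to be found in the camera images.
- incubator: Stainless bench-top incubator, 280 deep, 300 wide, 285 high, fixed. Origin: centre of its underside on the bench. Own +x runs from the front into the cabinet, -x is the front, +y the latch side, -y the hinge side. Cabinet front at own x -140, with a soft red seal 23 thick around the opening; control panel below the door out to x -170, up to height 62. Carton on top at the rear, 70 high.
- shelf (a joint): How far the perforated aluminium shelf is pulled out, m: 0 fully home against its stop, grows towards the front (own -x of the incubator). Slides with about 2 N drag and stays where it is left.
- shelf_lip (a point): Middle of the front face of the shelf's upturned lip. The lip is 220 wide and 26 high (heights 100 to 126 over the bench), 5 thick; push it along the incubator's +x. When the shelf is home the lip's face lies 5 inside the cabinet's front face. The bottles stand at least 15 behind the lip.
- door_angle (a joint): Opening of the door, rad: 0 where its inner face just touches the soft seal, grows as it swings out; at -0.05 the panel is parallel to the cabinet front. Turns easily, rests where it is left. The seal springs a door that is pressed in but not latched back out to -0.01 or more. Latched it rests somewhere in -0.075 to -0.02, according to where the keeper sits. Readings scatter by some 0.005: average them.
- door: Door with steel frame and glass pane, hinged about a vertical axis at the incubator's -y side; origin on the hinge axis at bench level, 147 in front of and 140 to the -y side of the incubator's origin. The panel runs 2 to 272 along own +y, outer face at own x -33, inner face at -3, heights 66 to 283. Own axes equal the incubator's at door_angle -0.05. Black pull knob at y 247, height 130, out to x -65.
- door_hinge (a point): Point on the door's vertical hinge axis, 250 over the bench. The door swings about it.
- door_press (a point): Good place to press: on the door's flat outer face at the latch side, 245 from the hinge axis, 27 inside the free edge, height 250 (33 below the top of door and cabinet; a tool pointing down clears the roof). Press along the incubator's +x. The latch rides over at 7 to 11 N here; about 2 further on the door meets a rubber buffer and the force climbs. Nearer the hinge takes more force.
- latch_tip (a point): Tip of the sprung brass latch tongue on the door's free edge, 215 over the bench, 9 out of the edge, 20 high, flat face to the outside, slope to the inside. It rides over a vertical 5 pin in the keeper, a dark bracket on the cabinet front that also carries the buffer. The keeper sits on packing, so its depth, and with it where the door latches and stops, varies by up to 7 either way, unmeasured.
- sample1_mid (a point): Half-way up a sample bottle (44 diameter, 88 high, 60 to 130 g, orange stopper) standing on the shelf, hinge side.
- sample2_mid (a point): Half-way up the same kind of bottle, middle of the shelf.
- sample3_mid (a point): Half-way up the same kind of bottle, latch side of the shelf.
- flask_mid (a point): 70 up the axis of an amber conical flask with stopper, 80 diameter, 152 high, loose on the bench. A bystander.
- reagent_mid (a point): Half-way up a glass reagent bottle with blue cap, 70 diameter, 135 high, loose on the bench. A bystander.
- beaker_mid (a point): Half-way up a glass beaker, 70 diameter, 85 high, loose on the bench. A bystander.

How it is judged:
By the outcome, as a careful person would: the job done as asked, in the order asked, and still so for the second after the job is handed in, with the robot touching nothing.
It also fails if it takes over 56 s, if anything falls off the work surface, if the arm or the gripper's body presses on something with over 40 N, if the wrist force passes 120 N, or if a joint passes its speed limit or range.

## Working session

There is one attempt and no reset: what is moved stays moved. The work goes in short steps, Python scripts to look and compute and a shell command to move; the robot and the scene stay as the last step left them, time stands still between calls to the robot, and variables do not carry over. Pictures are saved under pics/ and viewed, on a budget of 10 in all, crops included, one or two more only if the job needs it, and the job is handed in when it is done.

```bash
mkdir -p pics
cat > h.py <<'E'
import numpy as np, cv2
from workcell import r
def grab(n,save=None):
    f=r.grab_frame(n); f={k:(np.array(v) if not isinstance(v,str) else v) for k,v in f.items()}
    if save: cv2.imwrite('pics/'+save,f['frame'][:,:,::-1]); np.savez('pics/'+save+'.npz',**f)
    return f
def load(s): return np.load('pics/'+s+'.npz')
def cloud(f):
    h,w=f['z_map'].shape; u,v=np.meshgrid(np.arange(w),np.arange(h))
    p=cv2.undistortPoints(np.stack([u.ravel(),v.ravel()],1).astype(np.float64)[:,None],f['K'],f['dist'])[:,0]
    z=f['z_map'].ravel().astype(float); X=np.c_[p*z[:,None],z]
    W=(X-f['t'])@f['R']; W[z==0]=np.nan
    return W.reshape(h,w,3)
E
python3 - <<'E'
from h import *
for n in ('scene','top'): f=grab(n,n+'0.png'); print(n,-f['R'].T@f['t'],f['K'][0,0])
print(r.state())
E
```

```text
scene [ 0.36727641 -0.27173817  1.31147113] 491.4986631072103
top [0.33540629 0.03845718 1.17323135] 461.26529427335635
{'clock': 0.1, 'joint_pos': array([ 1.25910012e+00,  2.64707138e-01,  1.60528390e+00, -2.39706480e-05,
        1.27369494e+00, -3.68929528e-02]), 'joint_vel': array([-0.0005679 , -0.00173863, -0.00508083,  0.00091421, -0.00102295,
        0.00032886]), 'joint_efforts': array([-3.18039440e-05, -5.16711831e+01, -3.68589163e+01, -9.67208734e-05,
        6.34057142e-03,  2.14924015e-06]), 'eef_pos': array([0.18296195, 0.64902211, 0.23004167]), 'orientation': array([-3.13949990e+00, -5.43213798e-05,  2.86679639e+00]), 'contact_force': array([-0.48251699,  0.26201295, -0.3700759 ]), 'moment': array([-0.05152434, -0.03219364,  0.00321945]), 'finger_gap': 0.99579811741175}
```

View pics/scene0.png

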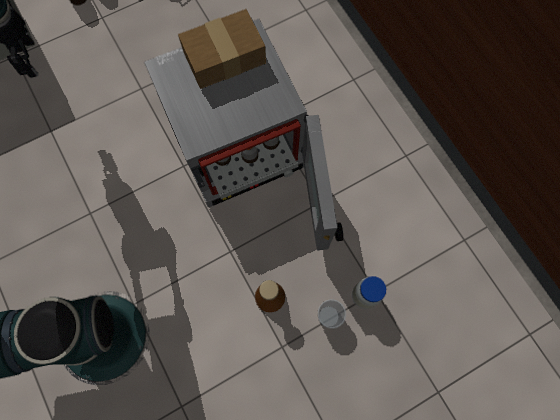

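View pics/top0.png

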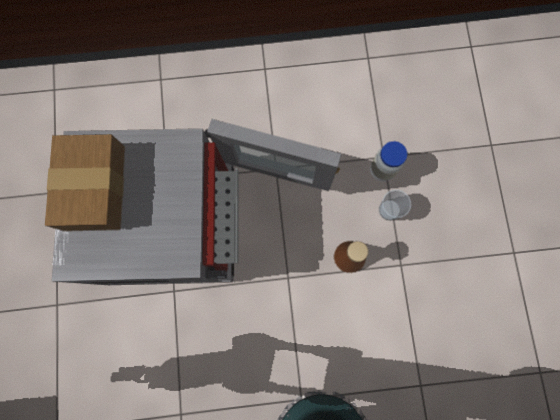

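The scene view shows the incubator at about (230,110) with the door open and its knob at (340,232). The flask is at (270,295), the beaker at (332,315) and the blue-capped bottle at (372,290). The top view shows the cabinet at (60–205, 130–280), with its front facing right (world -y). The hinge is at (210,125), the door edge at (335,170) and the shelf lip at about (237,215).

```bash
cat > m.py <<'E'
from h import *
P=[]
for n in ('scene0.png','top0.png'):
    f=load(n); W=cloud(f); P.append((W,f['frame']))
    z=W[...,2]
    def rect(m,name):
        p=W[m][:,:2].astype(np.float32)
        if len(p)<10: print(name,len(p));return
        print(n,name,len(p),'z',np.median(W[m][:,2]).round(4))
        b=cv2.boxPoints(cv2.minAreaRect(p)); print(b.round(4).tolist())
    m=(abs(z-.285)<.008)
    k,l,s,c=cv2.connectedComponentsWithStats(m.astype(np.uint8))
    for i in range(1,k):
        if s[i,4]>150: rect(cv2.erode((l==i).astype(np.uint8),np.ones((2,2)))>0,'roofdoor%d'%i); print(s[i])
    # loose objects: y < hinge region
    m=(z>.03)&(z<.17)&(W[...,1]<.2)&(W[...,0]>.3)
    k,l,s,c=cv2.connectedComponentsWithStats(m.astype(np.uint8))
    for i in range(1,k):
        if s[i,4]>60:
            q=W[l==i]; print(n,'obj',c[i].round(),s[i,4],np.nanmin(q,0).round(3),np.nanmax(q,0).round(3))
            t=q[q[:,2]>np.nanmax(q[:,2])-.012]; print('  top',np.nanmean(t,0).round(3))
E
python3 m.py
python3 - <<'E'
from h import *
f=load('top0.png'); W=cloud(f)
for v in (190,215,240): print(v,[tuple((W[v,u]*1000).round().tolist()) for u in range(200,246,3)])
E
```

```text
scene0.png roofdoor1 11180 z 0.2855
[[0.3695000112056732, -0.07569999992847443], [0.6840000152587891, -0.10520000010728836], [0.73580002784729, 0.4481000006198883], [0.4212999939918518, 0.47749999165534973]]
[  145    19   192   212 11818]
scene0.png roofdoor59 322 z 0.2849
[[0.003100000089034438, -0.06509999930858612], [0.057999998331069946, -0.09650000184774399], [0.1177000030875206, 0.007699999958276749], [0.06279999762773514, 0.03909999877214432]]
[ 62 296  44  67 525]
scene0.png roofdoor65 133 z 0.2841
[[-0.12700000405311584, -0.028599999845027924], [-0.06549999862909317, -0.03579999879002571], [-0.06419999897480011, -0.025100000202655792], [-0.1256999969482422, -0.017899999395012856]]
[  0 359  35  17 203]
scene0.png obj [545.  35.] 1728 [1.465 0.015 0.03 ] [1.48 0.2  0.17]
  top [1.474 0.162 0.163]
scene0.png obj [269. 177.] 3537 [ 0.392 -0.098  0.03 ] [0.69 0.2  0.17]
  top [0.613 0.107 0.164]
scene0.png obj [339. 232.] 118 [ 0.627 -0.104  0.118] [ 0.653 -0.064  0.159]
  top [ 0.641 -0.083  0.152]
scene0.png obj [369. 291.] 815 [ 0.604 -0.277  0.03 ] [ 0.67  -0.208  0.143]
  
[... 1525 characters left out ...]
, 190.0, 273.0), (513.0, 185.0, 272.0), (512.0, 179.0, 274.0), (511.0, 173.0, 275.0), (544.0, 191.0, 103.0), (543.0, 184.0, 103.0), (542.0, 177.0, 105.0), (541.0, 170.0, 104.0), (541.0, 163.0, 101.0), (540.0, 156.0, 101.0), (538.0, 149.0, 107.0), (534.0, 140.0, 126.0), (557.0, 144.0, 0.0), (556.0, 137.0, 0.0), (556.0, 129.0, -6.0)]
240 [(463.0, 198.0, 283.0), (463.0, 194.0, 274.0), (463.0, 188.0, 273.0), (462.0, 182.0, 275.0), (461.0, 176.0, 274.0), (484.0, 196.0, 104.0), (483.0, 188.0, 106.0), (483.0, 182.0, 106.0), (482.0, 175.0, 107.0), (482.0, 168.0, 101.0), (481.0, 161.0, 103.0), (480.0, 154.0, 105.0), (476.0, 145.0, 125.0), (492.0, 150.0, 1.0), (491.0, 142.0, 4.0), (490.0, 135.0, 3.0)]
```

```bash
python3 -m crank '[{"claw":-1,"dp":[0,0,-35],"spin":-2.65},{"claw":-1,"dp":[0,0,-35],"spin":-2.65},{"claw":-1,"dp":[0,0,-35],"spin":-2.65},{"claw":-1,"dp":[0,0,-35],"spin":-2.65},{"claw":-1,"dp":[-23,-32,0],"spin":0},{"claw":-1,"dp":[-23,-32,0],"spin":0},{"claw":-1,"dp":[-23,-32,0],"spin":0},{"claw":-1,"dp":[-23,-32,0],"spin":0},{"claw":-1,"dp":[-23,-32,0],"spin":0},{"claw":-1,"dp":[-23,-32,0],"spin":0},{"claw":-1,"dp":[-23,-32,0],"spin":0},{"claw":-1,"dp":[-23,-32,0],"spin":0}]'
python3 - <<'E'
from h import *
f=grab('scene','s1.png'); W=cloud(f)
O=np.array([.552,.328]); ex=np.array([.0896,.996]); ey=np.array([-.996,.0896])
for n in ('scene0.png','top0.png'):
    W=cloud(load(n)); q=W.reshape(-1,3); a=(q[:,:2]-O)@ex; b=(q[:,:2]-O)@ey
    m=(abs(b)<.1)&(q[:,2]>.108)&(q[:,2]<.13)&(a<-.165)&(a>-.3); print(n,'lip',m.sum(),np.percentile(a[m],[2,10,50,90])*1000 if m.any() else '')
    m=(abs(b)<.1)&(a<-.13)&(a>-.175)&(q[:,2]>.2); print('topbar a',np.percentile(a[m],[1,50]),'z',np.percentile(q[m,2],[.5,2,10,50,90]))
W=cloud(load('scene0.png'))
for u in (250,): print([tuple(np.r_[(W[v,u,:2]-O)@ex,(W[v,u,:2]-O)@ey,W[v,u,2]].round(3)) for v in range(120,200,3)])
E
```

```text
clock: 1.1
eef_pos: [0.3438, 0.3763, 0.3708]
orientation: [-3.141, -0.0, 3.052]
contact_force: [1.1, 0.1, 0.4]
finger_gap: 0.997
scene0.png lip 356 [-192.73961965 -192.07962439 -190.4118241  -177.64625285]
topbar a [-0.16360411 -0.14468223] z [0.26808224 0.26968808 0.27155748 0.27530196 0.28670184]
top0.png lip 271 [-190.51773081 -190.23314921 -188.94931815 -186.47981624]
topbar a [-0.16160037 -0.1449773 ] z [0.26840685 0.26984962 0.27129907 0.27426166 0.28544033]
[(np.float64(-0.107), np.float64(-0.024), np.float64(0.286)), (np.float64(-0.114), np.float64(-0.021), np.float64(0.286)), (np.float64(-0.121), np.float64(-0.018), np.float64(0.287)), (np.float64(-0.127), np.float64(-0.015), np.float64(0.284)), (np.float64(-0.135), np.float64(-0.012), np.float64(0.285)), (np.float64(-0.141), np.float64(-0.01), np.float64(0.284)), (np.float64(-0.143), np.float64(-0.008), np.float64(0.273)), (np.float64(-0.15), np.float64(-0.005), np.float64(0.274)), (np.float64(-0.156), np.float64(-0.002), np.float64(0.273)), (np.float64(-0.162), np.float64(0.0), np.float64(0.27)), (np.float64(-0.129), np.fl
[... 286 characters left out ...]
at64(nan), np.float64(nan), np.float64(nan)), (np.float64(-0.146), np.float64(0.004), np.float64(0.106)), (np.float64(-0.153), np.float64(0.007), np.float64(0.103)), (np.float64(-0.16), np.float64(0.01), np.float64(0.103)), (np.float64(-0.169), np.float64(0.014), np.float64(0.106)), (np.float64(-0.175), np.float64(0.017), np.float64(0.101)), (np.float64(-0.189), np.float64(0.022), np.float64(0.12)), (np.float64(-0.192), np.float64(0.024), np.float64(0.107)), (np.float64(-0.172), np.float64(0.02), np.float64(0.026)), (np.float64(-0.172), np.float64(0.022), np.float64(0.003)), (np.float64(-0.18), np.float64(0.025), np.float64(0.002)), (np.float64(-0.189), np.float64(0.029), np.float64(0.003))]
```

```bash
python3 -m crank '[{"claw":-1,"dp":[-23,-33,0],"spin":0},{"claw":-1,"dp":[-23,-33,0],"spin":0},{"claw":-1,"dp":[-23,-33,0],"spin":0},{"claw":-1,"dp":[-23,-33,0],"spin":0},{"claw":-1,"dp":[-23,-33,0],"spin":0},{"claw":-1,"dp":[-23,-33,0],"spin":0},{"claw":-1,"dp":[-23,-33,0],"spin":0},{"claw":-1,"dp":[-23,-33,0],"spin":0},{"claw":-1,"dp":[-23,-33,0],"spin":0},{"claw":-1,"dp":[0,0,30],"spin":0},{"claw":-1,"dp":[0,0,40],"spin":0},{"claw":-1,"dp":[0,0,40],"spin":0}]'
python3 -m crank '[{"claw":-1,"dp":[0,0,40],"spin":0},{"claw":-1,"dp":[0,0,40],"spin":0},{"claw":-1,"dp":[0,0,40],"spin":0},{"claw":-1,"dp":[0,0,30],"spin":0},{"claw":-1,"dp":[0,0,14],"spin":0},{"claw":-1,"dp":[0,0,0],"spin":0}]'
python3 - <<'E'
from h import *
O=np.array([.552,.328]); ex=np.array([.0896,.996]); ey=np.array([-.996,.0896])
s=r.state(); p=s['eef_pos']; print(p,(p[:2]-O)@ex,(p[:2]-O)@ey)
grab('top','t2.png')
E
```

```text
clock: 2.15
eef_pos: [0.5242, 0.0629, 0.261]
orientation: [3.141, 0.003, 3.049]
contact_force: [0.8, -0.0, -0.2]
finger_gap: 1.0
clock: 2.65
eef_pos: [0.5185, 0.0637, 0.092]
orientation: [-3.14, -0.01, 3.052]
contact_force: [-0.5, 0.4, -0.1]
finger_gap: 0.996
[0.51847225 0.06366853 0.09196273] -0.26627822725680705 0.009709540314283999
```

View pics/t2.png

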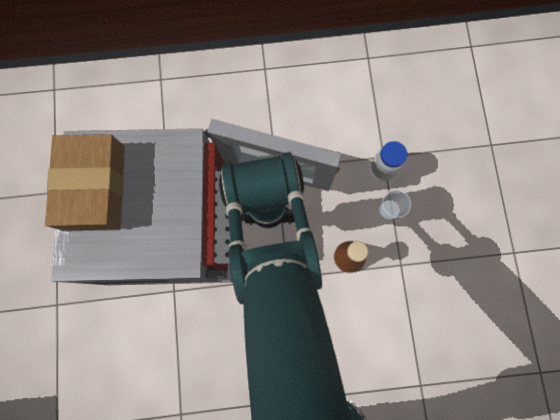

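The top view shows the gripper in front of the shelf lip, with the wrist at (262,185), close to the door's inner face. I'll check the wrist's clearance by height before pushing.

Run:
```python
from h import *
O=np.array([.552,.328]); ex=np.array([.0896,.996]); ey=np.array([-.996,.0896])
for n in ('scene','wrist'):grab(n,n+'2.png')
for n in ('t2.png','scene2.png'):
    q=cloud(load(n)).reshape(-1,3); c=load(n)['frame'].reshape(-1,3).astype(int)
    a=(q[:,:2]-O)@ex; b=(q[:,:2]-O)@ey
    for z in np.arange(.14,.6,.03):
        m=(q[:,2]>z)&(q[:,2]<z+.03)&(np.hypot(a+.266,b-.01)<.13)&(((c[:,1]-c[:,0])>8)|(c.max(1)<45))
        if m.sum()>8: print(n,round(z,2),m.sum(),'a',np.percentile(a[m],[1,99]).round(3)+.266,'b',np.percentile(b[m],[1,99]).round(3)-.01)
```

```text
t2.png 0.14 85 a [-0.054  0.056] b [-0.004  0.014]
t2.png 0.17 61 a [-0.053  0.059] b [0.002 0.017]
t2.png 0.2 55 a [-0.05   0.057] b [-0.007  0.035]
t2.png 0.23 80 a [-0.037  0.027] b [0.004 0.036]
t2.png 0.26 15 a [-0.035  0.022] b [0.011 0.036]
t2.png 0.29 128 a [-0.035  0.032] b [0.008 0.035]
t2.png 0.32 97 a [-0.032  0.026] b [0.012 0.034]
t2.png 0.35 76 a [-0.029  0.02 ] b [0.017 0.034]
t2.png 0.38 83 a [-0.024  0.014] b [0.026 0.036]
t2.png 0.41 32 a [-0.042  0.027] b [-0.04   0.041]
t2.png 0.44 911 a [-0.066  0.062] b [-0.044  0.04 ]
t2.png 0.47 2843 a [-0.063  0.055] b [-0.036  0.075]
t2.png 0.5 302 a [-0.07   0.043] b [0.059 0.113]
t2.png 0.53 67 a [-0.072  0.037] b [0.094 0.116]
t2.png 0.56 854 a [-0.072  0.035] b [0.099 0.129]
scene2.png 0.14 43 a [-0.075 -0.036] b [-0.016  0.009]
scene2.png 0.17 108 a [-0.073 -0.025] b [-0.02   0.013]
scene2.png 0.2 144 a [-0.069 -0.026] b [-0.019  0.022]
scene2.png 0.23 122 a [-0.039  0.001] b [-0.031  0.033]
scene2.png 0.26 101 a [-0.039  0.12 ] b [-0.075  0.063]
scene2.png 0.29 121 a [-0.038 -0.01 ] b [-0.029  0.032]
scene2.png 0.32 46 a [-0.037 -0.017] b [-0.014  0.027]
scene2.png 0.38 32 a [-0.019  0.008] b [0.027 0.034]
scene2.png 0.41 56 a [-0.069  0.035] b [-0.053  0.043]
scene2.png 0.44 681 a [-0.069  0.051] b [-0.053  0.042]
scene2.png 0.47 2235 a [-0.068  0.053] b [-0.04   0.071]
scene2.png 0.5 307 a [-0.077  0.04 ] b [0.054 0.109]
scene2.png 0.53 132 a [-0.077  0.032] b [0.089 0.116]
scene2.png 0.56 630 a [-0.076  0.033] b [0.095 0.129]
```

View pics/wrist2.png

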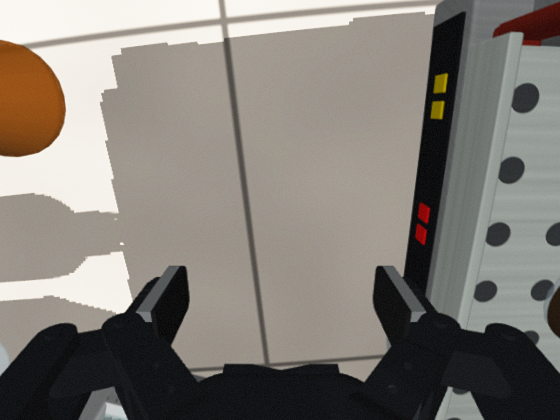

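The wrist view shows the lip at about (470,200) to the right of the open fingers, whose linkage is wider than the pads. I'll find the bottles so I can push between them.

Run:
```python
from h import *
O=np.array([.552,.328]); ex=np.array([.0896,.996]); ey=np.array([-.996,.0896])
for n in ('scene0.png','s1.png','wrist2.png'):
    q=cloud(load(n)).reshape(-1,3); a=(q[:,:2]-O)@ex; b=(q[:,:2]-O)@ey
    m=(abs(b)<.115)&(a>-.185)&(a<-.06)&(q[:,2]>.12)&(q[:,2]<.2)
    print(n,m.sum())
    for lo in np.arange(-.12,.12,.01):
        k=m&(b>lo)&(b<=lo+.01)
        if k.sum()>3: print(round(lo,2),k.sum(),'amin',np.percentile(a[k],3).round(3),'z',np.percentile(q[k,2],[5,95]).round(3))
```

```text
scene0.png 371
-0.1 6 amin -0.116 z [0.133 0.157]
-0.09 21 amin -0.122 z [0.124 0.166]
-0.08 32 amin -0.124 z [0.122 0.164]
-0.07 34 amin -0.123 z [0.126 0.165]
-0.06 22 amin -0.117 z [0.121 0.154]
-0.03 29 amin -0.132 z [0.127 0.171]
-0.02 46 amin -0.136 z [0.124 0.178]
-0.01 54 amin -0.136 z [0.126 0.184]
-0.0 52 amin -0.134 z [0.126 0.173]
0.01 18 amin -0.125 z [0.126 0.165]
0.04 9 amin -0.111 z [0.125 0.141]
0.05 16 amin -0.113 z [0.124 0.147]
0.06 19 amin -0.112 z [0.125 0.147]
0.07 9 amin -0.11 z [0.12  0.138]
s1.png 373
-0.1 8 amin -0.117 z [0.122 0.157]
-0.09 18 amin -0.122 z [0.124 0.164]
-0.08 36 amin -0.124 z [0.124 0.167]
-0.07 32 amin -0.122 z [0.125 0.167]
-0.06 23 amin -0.117 z [0.124 0.156]
-0.03 30 amin -0.132 z [0.126 0.172]
-0.02 46 amin -0.136 z [0.124 0.177]
-0.01 53 amin -0.137 z [0.125 0.183]
-0.0 49 amin -0.133 z [0.125 0.172]
0.01 19 amin -0.125 z [0.125 0.167]
0.04 9 amin -0.111 z [0.124 0.144]
0.05 17 amin -0.113 z [0.124 0.145]
0.06 20 amin -0.113 z [0.122 0.148]
0.07 10 amin -0.108 z [0.123 0.136]
wrist2.png 0
```

```bash
python3 -m crank '[{"claw":-1,"dp":[0,4,0],"spin":0},{"claw":-1,"dp":[0,5,0],"spin":0},{"claw":-1,"dp":[0,5,0],"spin":0},{"claw":-1,"dp":[0,5,0],"spin":0},{"claw":-1,"dp":[0,5,0],"spin":0},{"claw":-1,"dp":[0,5,0],"spin":0},{"claw":-1,"dp":[0,5,0],"spin":0},{"claw":-1,"dp":[0,5,0],"spin":0},{"claw":-1,"dp":[0,5,0],"spin":0},{"claw":-1,"dp":[0,5,0],"spin":0},{"claw":-1,"dp":[0,4,0],"spin":0},{"claw":-1,"dp":[0,3,0],"spin":0}]'
python3 - <<'E'
from h import *
O=np.array([.552,.328]); ex=np.array([.0896,.996]); ey=np.array([-.996,.0896])
p=r.state()['eef_pos']; print(p,(p[:2]-O)@ex)
for n in ('scene','top','wrist'):
    q=cloud(grab(n,n+'3.png')).reshape(-1,3); a=(q[:,:2]-O)@ex; b=(q[:,:2]-O)@ey
    m=(abs(b)<.1)&(abs(b-.01)>.05)&(q[:,2]>.112)&(q[:,2]<.128)&(a<-.12)&(a>-.24); print(n,m.sum(),np.percentile(a[m],[5,20,50]) if m.any() else '')
E
```

```text
clock: 3.8
eef_pos: [0.5281, 0.1202, 0.0972]
orientation: [3.142, 0.0, 3.052]
contact_force: [0.5, -3.2, 2.0]
finger_gap: 0.999
[0.52808991 0.12017485 0.09722868] -0.2091361893223402
scene 85 [-0.1550213  -0.15428534 -0.15317835]
top 21 [-0.15197195 -0.15179084 -0.1503199 ]
wrist 3507 [-0.15339626 -0.1530823  -0.15268337]
```

```bash
python3 -m crank '[{"claw":-1,"dp":[0,3,0],"spin":0},{"claw":-1,"dp":[0,3,0],"spin":0},{"claw":-1,"dp":[0,3,0],"spin":0},{"claw":-1,"dp":[0,2,0],"spin":0},{"claw":-1,"dp":[0,2,0],"spin":0}]'
python3 -m crank '[{"claw":-1,"dp":[0,1,0],"spin":0},{"claw":-1,"dp":[0,1,0],"spin":0}]'
python3 - <<'E'
from h import *
O=np.array([.552,.328]); ex=np.array([.0896,.996]); ey=np.array([-.996,.0896])
p=r.state()['eef_pos']; print(p,(p[:2]-O)@ex)
for n in ('scene','wrist'):
    q=cloud(grab(n,n+'4.png')).reshape(-1,3); a=(q[:,:2]-O)@ex; b=(q[:,:2]-O)@ey
    m=(abs(b)<.1)&(abs(b-.01)>.05)&(q[:,2]>.112)&(q[:,2]<.128)&(a<-.12)&(a>-.24); print(n,m.sum(),np.percentile(a[m],[5,20,50]) if m.any() else '')
E
```

```text
clock: 4.37
eef_pos: [0.5286, 0.1326, 0.0968]
orientation: [-3.141, -0.001, 3.052]
contact_force: [-1.4, -1.4, -0.8]
finger_gap: 1.001
clock: 4.53
eef_pos: [0.5289, 0.1346, 0.0969]
orientation: [-3.141, -0.001, 3.052]
contact_force: [-1.9, -1.5, -1.2]
finger_gap: 0.998
[0.52891194 0.13460598 0.09693593] -0.19468913177536826
scene 101 [-0.14094388 -0.14009803 -0.13886324]
wrist 3501 [-0.13930434 -0.13900182 -0.1385837 ]
```

```bash
python3 -m crank '[{"claw":-1,"dp":[0,1,0],"spin":0},{"claw":-1,"dp":[0,1,0],"spin":0}]'; python3 -m crank '[{"claw":-1,"dp":[0,1,0],"spin":0},{"claw":-1,"dp":[0,1,0],"spin":0}]'; python3 -m crank '[{"claw":-1,"dp":[0,1,0],"spin":0}]'
```

```text
clock: 4.8
eef_pos: [0.5295, 0.1365, 0.0972]
orientation: [-3.141, -0.0, 3.052]
contact_force: [-0.7, -2.2, -1.3]
finger_gap: 1.0
clock: 4.97
eef_pos: [0.5297, 0.1386, 0.0972]
orientation: [-3.142, -0.0, 3.052]
contact_force: [-0.5, -1.8, -0.6]
finger_gap: 0.997
clock: 5.05
eef_pos: [0.5297, 0.1391, 0.0972]
orientation: [-3.141, -0.0, 3.052]
contact_force: [-0.9, -7.5, 1.5]
finger_gap: 0.999
```

```bash
python3 -m crank '[{"claw":-1,"dp":[0,0.5,0],"spin":0}]'; python3 -m crank '[{"claw":-1,"dp":[0,0.5,0],"spin":0},{"claw":-1,"dp":[0,0,0],"spin":0}]'
python3 - <<'E'
from h import *
O=np.array([.552,.328]); ex=np.array([.0896,.996]); ey=np.array([-.996,.0896])
p=r.state()['eef_pos']; print(p,(p[:2]-O)@ex)
for n in ('scene','wrist'):
    q=cloud(grab(n,n+'5.png')).reshape(-1,3); a=(q[:,:2]-O)@ex; b=(q[:,:2]-O)@ey
    m=(abs(b)<.1)&(abs(b-.01)>.05)&(q[:,2]>.112)&(q[:,2]<.128)&(a<-.12)&(a>-.24); print(n,m.sum(),np.percentile(a[m],[5,20,50]) if m.any() else '')
E
```

```text
clock: 5.13
eef_pos: [0.5298, 0.1391, 0.0973]
orientation: [-3.14, -0.0, 3.052]
contact_force: [-1.7, -6.9, 0.5]
finger_gap: 1.001
clock: 5.3
eef_pos: [0.5298, 0.1391, 0.0973]
orientation: [-3.139, -0.0, 3.052]
contact_force: [-1.2, -7.0, 1.0]
finger_gap: 1.0
[0.52976379 0.1391212  0.09732713] -0.19011564890203878
scene 104 [-0.13602322 -0.13525283 -0.1342521 ]
wrist 3492 [-0.13497045 -0.13466674 -0.13427363]
```

View pics/wrist5.png

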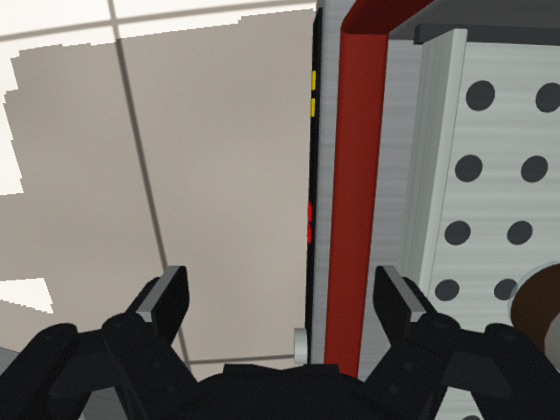

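The wrist view shows the lip now lying inside the cabinet behind the red seal (350,200), with the lip face at about (430,170), and a bottle at (535,320) still standing. The lip reads own x -135, which is home, and the force rose at the stop. Next is the door.

```bash
cat > plan.py <<'E'
from h import *
O=np.array([.552,.328]); ex=np.array([.0896,.996]); ey=np.array([-.996,.0896]); H=np.array([.6786,.1698])
def tcp(phi,gap=0,s=.245,hx=.011,hy=.0145):
    u=np.cos(phi)*ey-np.sin(phi)*ex; n=-np.cos(phi)*ex-np.sin(phi)*ey
    return H+s*u+(.033+gap+hx*abs(np.sin(phi))+hy*abs(np.cos(phi)))*n
def own(p): return np.array([(p-O)@ey,(p-O)@ex])*1000
def doorfit(f):
    q=cloud(f).reshape(-1,3); d=q[:,:2]-H
    m=(abs(q[:,2]-.283)<.007)&(np.hypot(*d.T)<.29)&(((q[:,:2]-O)@ex)<-.168)
    if m.sum()<100: return None
    rc=cv2.minAreaRect((q[m,:2]).astype(np.float32)); b=cv2.boxPoints(rc)
    e=max([b[1]-b[0],b[2]-b[1]],key=np.linalg.norm); e/=np.linalg.norm(e)
    c=np.mean(b,0)-H; e=e if e@c>0 else -e
    return np.arctan2(-e@ex,e@ey),m.sum()
E
python3 - <<'E'
from plan import *
p=r.state()['eef_pos']; print('now own(ey,ex)',own(p[:2]),p[2])
print('phi deg',[np.degrees(doorfit(load(n))[0]) for n in ('top0.png','scene0.png','scene5.png')])
for g,ph in ((.03,73),(0,73),(0,65),(0,55),(0,45),(0,35),(0,25),(0,15),(0,10),(0,5),(0,0)): t=tcp(np.radians(ph),g);print(ph,g,own(t).round(),t.round(3))
E
```

```text
now own(ey,ex) [   5.22588874 -190.12169592] 0.09731223529913978
phi deg [np.float64(72.87493539131543), np.float64(73.00494573026695), np.float64(98.88773965953958)]
73 0.03 [-143. -403.] [ 0.658 -0.086]
73 0 [-114. -394.] [ 0.631 -0.075]
65 0 [ -81. -389.] [ 0.598 -0.067]
55 0 [ -41. -376.] [ 0.559 -0.05 ]
45 0 [  -3. -356.] [ 0.523 -0.026]
35 0 [  31. -329.] [0.492 0.003]
25 0 [  60. -296.] [0.465 0.039]
15 0 [  83. -258.] [0.446 0.079]
10 0 [  92. -237.] [0.439 0.1  ]
5 0 [ 100. -216.] [0.433 0.122]
0 0 [ 105. -194.] [0.43  0.144]
```

```bash
python3 -m crank '[{"claw":-1,"dp":[0,-20,0],"spin":0},{"claw":-1,"dp":[0,-40,0],"spin":0},{"claw":-1,"dp":[0,0,-38],"spin":0},{"claw":-1,"dp":[0,0,-38],"spin":0},{"claw":1,"dp":[0,0,-38],"spin":0},{"claw":1,"dp":[0,0,-38],"spin":0},{"claw":1,"dp":[0,0,-38],"spin":0},{"claw":1,"dp":[0,0,-38],"spin":0},{"claw":1,"dp":[0,0,-38],"spin":0},{"claw":1,"dp":[0,0,0],"spin":0}]' 30
python3 -m crank '[{"claw":1,"dp":[-25,-25,0],"spin":0},{"claw":1,"dp":[-25,-25,0],"spin":0},{"claw":1,"dp":[-25,-25,0],"spin":0},{"claw":1,"dp":[-25,-25,0],"spin":0},{"claw":1,"dp":[-25,-25,0],"spin":0},{"claw":1,"dp":[-23,-28,0],"spin":0},{"claw":1,"dp":[0,0,0],"spin":0}]'
python3 - <<'E'
from plan import *
s=r.state();p=s['eef_pos']; print('now own(ey,ex)',own(p[:2]),p[2],s['finger_gap'],s['orientation'])
f=grab('scene','s6.png'); g=grab('top','t6.png')
print([x and (np.degrees(x[0]),x[1]) for x in (doorfit(f),doorfit(g))])
for n in (f,g):
    q=cloud(n).reshape(-1,3)
    for nm,c,zr in (('flask',(.42,-.122),.14),('reag',(.638,-.242),.125),('beak',(.532,-.241),.07)):
        m=(np.hypot(*(q[:,:2]-c).T)<.06)&(q[:,2]>zr)&(q[:,2]<.165); print(nm,m.sum(),q[m].mean(0).round(3))
    a=(q[:,:2]-O)@ex;b=(q[:,:2]-O)@ey
    m=(abs(b)<.1)&(q[:,2]>.112)&(q[:,2]<.128)&(a<-.125)&(a>-.2);print('lip',m.sum(),np.percentile(a[m],[5,30,50]) if m.any() else '')
E
```

```text
clock: 6.23
eef_pos: [0.5287, 0.0818, 0.3743]
orientation: [3.137, 0.017, 3.052]
contact_force: [0.7, 0.3, 1.6]
finger_gap: 0.142
clock: 6.82
eef_pos: [0.6614, -0.0898, 0.3618]
orientation: [-3.14, 0.002, 3.048]
contact_force: [-0.2, 0.7, -0.4]
finger_gap: 0.002
now own(ey,ex) [-146.42623538 -406.36842951] 0.3617728547140022 0.002052555435360352 [-3.13956161e+00  1.79955480e-03  3.04779469e+00]
[(np.float64(72.99072298360845), np.int64(1195)), (np.float64(72.92802182824741), np.int64(1426))]
flask 300 [ 0.42  -0.124  0.152]
reag 530 [ 0.639 -0.243  0.136]
beak 156 [ 0.536 -0.241  0.083]
lip 0 
flask 0 [nan nan nan]
reag 0 [nan nan nan]
beak 0 [nan nan nan]
lip 0 <stdin>:8: RuntimeWarning: Mean of empty slice.
  ret = um.true_divide(
```

View pics/s6.png

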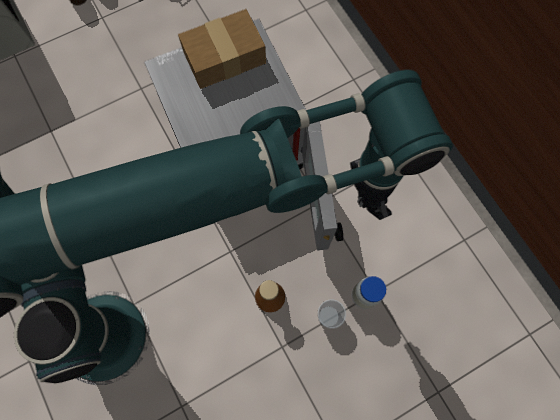

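The scene view shows the closed gripper at (375,205), outside the door. The door edge is at (325,235), and the flask, beaker and bottle haven't moved.

```bash
python3 -m crank '[{"claw":1,"dp":[0,0,37],"spin":0},{"claw":1,"dp":[0,0,38],"spin":0},{"claw":1,"dp":[0,0,37],"spin":0},{"claw":1,"dp":[0,0,0],"spin":0},{"claw":1,"dp":[11,4,0],"spin":0},{"claw":1,"dp":[11,4,0],"spin":0},{"claw":1,"dp":[10,4,0],"spin":0},{"claw":1,"dp":[11,2,0],"spin":0},{"claw":1,"dp":[11,2,0],"spin":0},{"claw":1,"dp":[11,2,0],"spin":0}]'
python3 -m crank '[{"claw":1,"dp":[13,4,0],"spin":0},{"claw":1,"dp":[13,4,0],"spin":0},{"claw":1,"dp":[14,5,0],"spin":0},{"claw":1,"dp":[13,6,0],"spin":0},{"claw":1,"dp":[13,7,0],"spin":0},{"claw":1,"dp":[12,7,0],"spin":0},{"claw":1,"dp":[12,9,0],"spin":0},{"claw":1,"dp":[11,9,0],"spin":0},{"claw":1,"dp":[11,9,0],"spin":0},{"claw":1,"dp":[0,0,0],"spin":0}]'
python3 - <<'E'
from plan import *
s=r.state();p=s['eef_pos']; print('now own(ey,ex)',own(p[:2]),p[2],s['orientation'])
f=grab('scene','s7.png'); x=doorfit(f); print(x and (np.degrees(x[0]),x[1]))
E
```

```text
clock: 7.75
eef_pos: [0.5948, -0.0606, 0.2531]
orientation: [3.142, 0.003, 3.052]
contact_force: [1.9, 0.9, 0.4]
finger_gap: -0.0
clock: 8.58
eef_pos: [0.4867, 0.0106, 0.2513]
orientation: [3.141, -0.001, 3.053]
contact_force: [-0.5, 0.6, -0.5]
finger_gap: 0.003
now own(ey,ex) [  36.56180137 -322.02371429] 0.2512635327087659 [ 3.14073629e+00 -1.45237343e-03  3.05333382e+00]
(np.float64(34.503976681009895), np.int64(597))
```

View pics/s7.png

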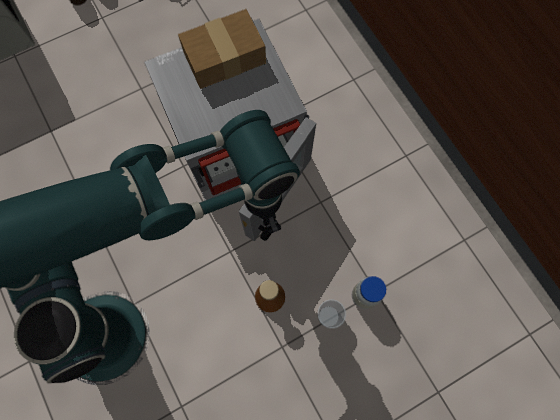

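The door has swung to about 34°, with the tool on its outer face at (265,225) and the bystanders untouched. I'll carry on, slower.

```bash
python3 -m crank '[{"claw":1,"dp":[6,6.5,0],"spin":0},{"claw":1,"dp":[6,6.5,0],"spin":0},{"claw":1,"dp":[6,6.5,0],"spin":0},{"claw":1,"dp":[5,7,0],"spin":0},{"claw":1,"dp":[5,7.5,0],"spin":0},{"claw":1,"dp":[5,7.5,0],"spin":0},{"claw":1,"dp":[4,7.5,0],"spin":0},{"claw":1,"dp":[4,8,0],"spin":0},{"claw":1,"dp":[4,7.5,0],"spin":0},{"claw":1,"dp":[3,7,0],"spin":0},{"claw":1,"dp":[3,5,0],"spin":0},{"claw":1,"dp":[2,4,0],"spin":0}]'
python3 - <<'E'
from plan import *
s=r.state();p=s['eef_pos']; print('now own(ey,ex)',own(p[:2]),p[2],s['contact_force'])
f=grab('scene','s8.png'); x=doorfit(f); print(x and (np.degrees(x[0]),x[1]))
E
```

```text
clock: 9.63
eef_pos: [0.443, 0.0944, 0.2512]
orientation: [3.142, -0.0, 3.052]
contact_force: [0.7, -0.7, 0.5]
finger_gap: 0.001
now own(ey,ex) [  87.63620027 -242.4602851 ] 0.2512492485352098 [ 0.7288538  -0.71901981  0.48538178]
(np.float64(11.690103438461993), np.int64(994))
```

```bash
python3 -m crank '[{"claw":1,"dp":[1.5,4,0],"spin":0},{"claw":1,"dp":[1.5,4,0],"spin":0},{"claw":1,"dp":[1.5,4,0],"spin":0},{"claw":1,"dp":[1.5,4,0],"spin":0},{"claw":1,"dp":[1,3,0],"spin":0},{"claw":1,"dp":[1,3,0],"spin":0},{"claw":1,"dp":[1,3,0],"spin":0},{"claw":1,"dp":[1,2,0],"spin":0},{"claw":1,"dp":[0,2,0],"spin":0}]'
python3 -m crank '[{"claw":1,"dp":[0,2,0],"spin":0},{"claw":1,"dp":[0,2,0],"spin":0}]'
```

```text
clock: 10.43
eef_pos: [0.4357, 0.1236, 0.2512]
orientation: [-3.141, -0.001, 3.052]
contact_force: [-0.7, -0.9, -0.5]
finger_gap: 0.001
clock: 10.6
eef_pos: [0.4361, 0.1275, 0.2512]
orientation: [-3.141, -0.0, 3.052]
contact_force: [-0.4, -1.0, -0.1]
finger_gap: 0.004
```

```bash
for i in 1; do python3 -m crank '[{"claw":1,"dp":[0,1.5,0],"spin":0},{"claw":1,"dp":[0,1.5,0],"spin":0}]'; python3 -m crank '[{"claw":1,"dp":[0,1,0],"spin":0},{"claw":1,"dp":[0,1,0],"spin":0}]';python3 -m crank '[{"claw":1,"dp":[0,1,0],"spin":0}]'; python3 -m crank '[{"claw":1,"dp":[0,1,0],"spin":0}]'; done | grep -E 'clock|eef|contact'
```

```text
clock: 10.77
eef_pos: [0.4363, 0.1298, 0.2512]
contact_force: [-1.3, -4.9, 1.1]
clock: 10.93
eef_pos: [0.4362, 0.1315, 0.2512]
contact_force: [-4.1, -5.2, 1.9]
clock: 11.02
eef_pos: [0.4361, 0.1324, 0.2512]
contact_force: [-3.5, -6.5, 2.4]
clock: 11.1
eef_pos: [0.436, 0.1332, 0.2511]
contact_force: [-4.2, -5.6, 2.5]
```

```bash
{ python3 -m crank '[{"claw":1,"dp":[0,1,0],"spin":0}]'; python3 -m crank '[{"claw":1,"dp":[0,1,0],"spin":0}]';python3 -m crank '[{"claw":1,"dp":[0,0.7,0],"spin":0}]'; } | grep -E 'clock|eef|contact'
```

```text
clock: 11.18
eef_pos: [0.436, 0.134, 0.2511]
contact_force: [-4.1, -6.9, 2.7]
clock: 11.27
eef_pos: [0.4361, 0.1351, 0.2511]
contact_force: [-3.9, -4.8, 2.0]
clock: 11.35
eef_pos: [0.4363, 0.1362, 0.251]
contact_force: [-3.1, -2.9, 0.8]
```

```bash
{ python3 -m crank '[{"claw":1,"dp":[0,0.7,0],"spin":0}]'; python3 -m crank '[{"claw":1,"dp":[0,0.7,0],"spin":0}]';  python3 -m crank '[{"claw":1,"dp":[0,0,0],"spin":0}]';} | grep -E 'clock|eef|contact'
```

```text
clock: 11.43
eef_pos: [0.4366, 0.1373, 0.251]
contact_force: [-1.8, -3.8, 0.6]
clock: 11.52
eef_pos: [0.4369, 0.1382, 0.251]
contact_force: [-1.8, -1.5, -0.0]
clock: 11.6
eef_pos: [0.4375, 0.1388, 0.2511]
contact_force: [-0.2, -0.1, -0.3]
```

```bash
{ python3 -m crank '[{"claw":1,"dp":[0,0.7,0],"spin":0}]'; python3 -m crank '[{"claw":1,"dp":[0,0.7,0],"spin":0}]';  python3 -m crank '[{"claw":1,"dp":[0,0.7,0],"spin":0}]';} | grep -E 'clock|eef|contact'
python3 - <<'E'
from plan import *
f=grab('scene','s9.png'); x=doorfit(f); print(x and (np.degrees(x[0]),x[1]))
p=r.state()['eef_pos']; print(own(p[:2]))
cv2.imwrite('pics/s9c.png',cv2.resize(f['frame'][80:260,120:360,::-1],None,fx=3,fy=3))
E
```

```text
clock: 11.68
eef_pos: [0.4379, 0.1397, 0.2514]
contact_force: [0.7, -0.4, 0.3]
clock: 11.77
eef_pos: [0.438, 0.1402, 0.2515]
contact_force: [1.2, -1.4, 0.0]
clock: 11.85
eef_pos: [0.4379, 0.1405, 0.2515]
contact_force: [-0.6, -2.3, 0.7]
(np.float64(0.7761022864964373), np.int64(630))
[  96.81056128 -196.86319943]
```

View pics/s9c.png

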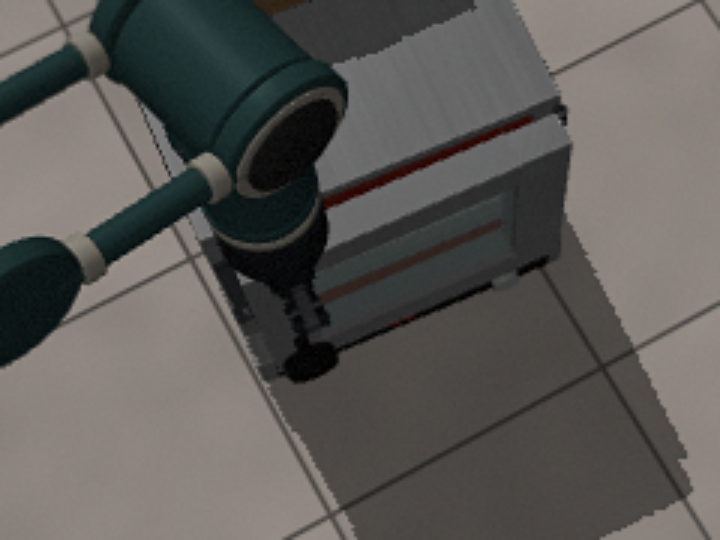

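The crop shows the door nearly parallel to the front, with the tool pressing at its latch side (300,310) and the knob at (312,360). The force rose to about 7 N and then dropped, which could be the snap. I'll press a little further to find the buffer.

```bash
{ python3 -m crank '[{"claw":1,"dp":[0,0.6,0],"spin":0}]'; python3 -m crank '[{"claw":1,"dp":[0,0.6,0],"spin":0}]';  python3 -m crank '[{"claw":1,"dp":[0,0.6,0],"spin":0}]'; python3 -m crank '[{"claw":1,"dp":[0,0.5,0],"spin":0}]'; } | grep -E 'clock|eef|contact'
```

```text
clock: 11.98
eef_pos: [0.4379, 0.141, 0.2515]
contact_force: [0.2, -2.2, 0.6]
clock: 12.07
eef_pos: [0.4379, 0.1416, 0.2515]
contact_force: [0.0, -2.7, 1.1]
clock: 12.15
eef_pos: [0.4379, 0.1419, 0.2515]
contact_force: [-0.6, -5.8, 2.1]
clock: 12.23
eef_pos: [0.4379, 0.142, 0.2515]
contact_force: [-0.0, -6.9, 2.1]
```

```bash
{ python3 -m crank '[{"claw":1,"dp":[0,0.4,0],"spin":0}]'; python3 -m crank '[{"claw":1,"dp":[0,0.4,0],"spin":0}]';  python3 -m crank '[{"claw":1,"dp":[0,0,0],"spin":0}]'; } | grep -E 'clock|eef|contact'
```

```text
clock: 12.32
eef_pos: [0.4379, 0.1419, 0.2515]
contact_force: [0.1, -7.6, 2.2]
clock: 12.4
eef_pos: [0.4379, 0.1419, 0.2515]
contact_force: [-1.0, -8.4, 2.9]
clock: 12.48
eef_pos: [0.4379, 0.1419, 0.2515]
contact_force: [-0.7, -8.9, 2.9]
```

```bash
{ python3 -m crank '[{"claw":1,"dp":[0,0.3,0],"spin":0}]'; python3 -m crank '[{"claw":1,"dp":[0,0.3,0],"spin":0}]';  python3 -m crank '[{"claw":1,"dp":[0,0.3,0],"spin":0}]'; } | grep -E 'clock|eef|contact'
```

```text
clock: 12.57
eef_pos: [0.4379, 0.1419, 0.2516]
contact_force: [-1.4, -9.8, 2.3]
clock: 12.65
eef_pos: [0.4379, 0.142, 0.2515]
contact_force: [-1.9, -11.8, 3.0]
clock: 12.73
eef_pos: [0.4379, 0.1419, 0.2516]
contact_force: [-1.9, -11.4, 3.8]
```

The press is at about 11.5 N with no further motion. I'll back off slowly and see whether the door stays shut.

```bash
{ python3 -m crank '[{"claw":1,"dp":[0,-1.5,0],"spin":0}]'; python3 -m crank '[{"claw":1,"dp":[0,-1.5,0],"spin":0},{"claw":1,"dp":[0,-1.5,0],"spin":0}]';  python3 -m crank '[{"claw":1,"dp":[0,-1.5,0],"spin":0},{"claw":1,"dp":[0,-1.5,0],"spin":0}]'; python3 -m crank '[{"claw":1,"dp":[0,-8,0],"spin":0},{"claw":1,"dp":[0,-15,0],"spin":0},{"claw":1,"dp":[0,-20,0],"spin":0},{"claw":1,"dp":[0,0,0],"spin":0}]'; } | grep -E 'clock|eef|contact'
python3 - <<'E'
from plan import *
print(own(r.state()['eef_pos'][:2]))
for i in range(4):
    f=grab('scene','s10_%d.png'%i); x=doorfit(f); print(x and (np.degrees(x[0]),x[1]))
W=cloud(f).reshape(-1,3); a=(W[:,:2]-O)@ex;b=(W[:,:2]-O)@ey
for lo in np.arange(-.14,.14,.02):
    k=(b>lo)&(b<lo+.02)&(a<-.14)&(a>-.26)&(W[:,2]>.278)&(W[:,2]<.288)
    if k.sum()>5: print(lo.round(2),k.sum(),np.percentile(a[k],[3,50,97]).round(4))
E
```

```text
clock: 12.82
eef_pos: [0.4378, 0.1418, 0.2515]
contact_force: [0.1, -3.3, 0.1]
clock: 12.98
eef_pos: [0.4376, 0.1404, 0.2514]
contact_force: [0.2, -0.6, -0.2]
clock: 13.15
eef_pos: [0.4371, 0.1374, 0.2512]
contact_force: [0.1, 0.4, -0.1]
clock: 13.48
eef_pos: [0.4328, 0.092, 0.2511]
contact_force: [0.7, 0.0, -0.6]
[  97.52817831 -245.77937119]
(np.float64(0.6528482848156462), np.int64(521))
(np.float64(0.025560464099534722), np.int64(535))
(np.float64(0.02945829053413382), np.int64(525))
(np.float64(0.9455699442697916), np.int64(529))
-0.14 113 [-0.1808 -0.1667 -0.1404]
-0.12 114 [-0.1806 -0.1669 -0.1416]
-0.1 118 [-0.1809 -0.1653 -0.1405]
-0.08 125 [-0.1811 -0.1655 -0.1406]
-0.06 117 [-0.1819 -0.1659 -0.1408]
-0.04 112 [-0.1818 -0.1668 -0.1442]
-0.02 119 [-0.1831 -0.1677 -0.1413]
0.0 102 [-0.1837 -0.171  -0.1545]
0.02 51 [-0.1835 -0.1789 -0.1688]
0.04 7 [-0.1841 -0.183  -0.179 ]
```

```bash
python3 -m crank '[{"claw":1,"dp":[0,-25,0],"spin":0},{"claw":1,"dp":[0,-10,-25],"spin":0},{"claw":1,"dp":[0,0,-40],"spin":0},{"claw":1,"dp":[0,0,-40],"spin":0},{"claw":1,"dp":[20,-20,-10],"spin":0},{"claw":1,"dp":[20,-30,0],"spin":0},{"claw":1,"dp":[20,-30,0],"spin":0},{"claw":1,"dp":[20,-30,0],"spin":0},{"claw":1,"dp":[10,-35,0],"spin":0},{"claw":1,"dp":[0,-30,0],"spin":0},{"claw":1,"dp":[0,0,0],"spin":0},{"claw":1,"dp":[0,0,0],"spin":0}]'
python3 - <<'E'
from plan import *
def fit(f):
    W=cloud(f).reshape(-1,3); a=(W[:,:2]-O)@ex;b=(W[:,:2]-O)@ey; B=[];A=[]
    for lo in np.arange(-.135,.125,.01):
        k=(b>lo)&(b<lo+.01)&(a<-.165)&(a>-.23)&(W[:,2]>.277)&(W[:,2]<.289)
        if k.sum()>8: B.append(lo+.005);A.append(np.sort(a[k])[:4].mean())
    m=np.polyfit(B,A,1); return round(-m[0]-.05,4),len(B),round(B[-1],3)
for n in ('scene','top'):
    print(n,[fit(grab(n)) for i in range(4)])
    f=grab(n,n+'11.png'); q=cloud(f).reshape(-1,3)
    for nm,c,zr in (('flask',(.42,-.122),.14),('reag',(.638,-.242),.125),('beak',(.532,-.241),.07)):
        m=(np.hypot(*(q[:,:2]-c).T)<.06)&(q[:,2]>zr)&(q[:,2]<.165); print(nm,m.sum(),q[m].mean(0).round(3) if m.any() else '')
cv2.imwrite('pics/s11c.png',cv2.resize(load('scene11.png')['frame'][80:340,120:420,::-1],None,fx=2.3,fy=2.3))
E
```

```text
clock: 14.68
eef_pos: [0.3248, -0.1077, 0.3664]
orientation: [3.141, 0.0, 3.048]
contact_force: [0.6, 0.5, 0.2]
finger_gap: -0.002
scene [(np.float64(-0.0334), 26, np.float64(0.12)), (np.float64(-0.0315), 26, np.float64(0.12)), (np.float64(-0.0333), 26, np.float64(0.12)), (np.float64(-0.032), 26, np.float64(0.12))]
flask 300 [ 0.421 -0.124  0.152]
reag 532 [ 0.638 -0.243  0.136]
beak 159 [ 0.536 -0.241  0.083]
top [(np.float64(-0.0302), 26, np.float64(0.12)), (np.float64(-0.0308), 26, np.float64(0.12)), (np.float64(-0.0301), 26, np.float64(0.12)), (np.float64(-0.0306), 26, np.float64(0.12))]
flask 337 [ 0.418 -0.121  0.152]
reag 532 [ 0.637 -0.242  0.135]
beak 226 [ 0.53  -0.243  0.081]
```

View pics/s11c.png

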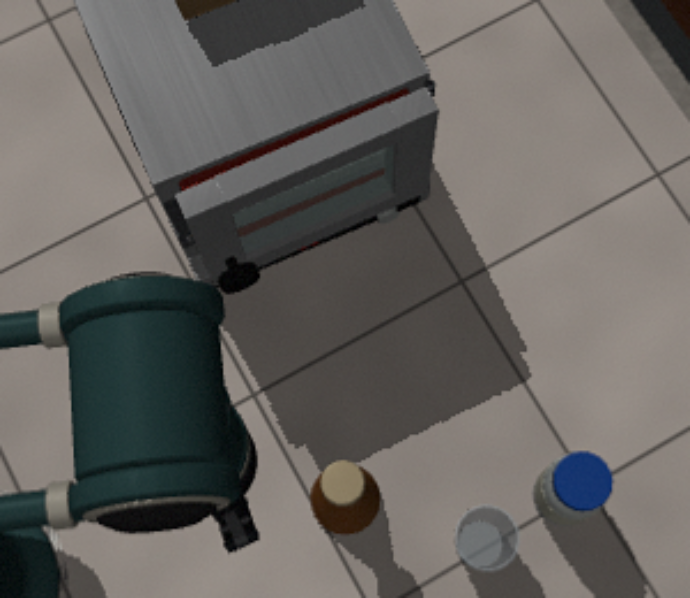

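The crop shows the door shut, with the red seal compressed evenly along its top. The robot is clear, and the flask (345,497), beaker (487,540) and bottle (580,480) are unmoved. The door angle is about -0.031 by both cameras, where an unlatched door would sit at -0.01 or more.

```bash
python3 -c "
from workcell import r
print(r.state()['clock'],r.finish_job())"
```

```text
the job is handed in; nothing more can be done
15.1833 None
```

The shelf is fully home and the door is shut and latched. I handed the job in at 15.2 s of the 56 s allowed.

- **Shelf:** I pushed it in with the open gripper's leading finger until the force rose at the stop. The lip read own x -135 mm, which is fully home. After I backed away, a later check got no lip reading because the arm blocked the view.
- **Door:** I swung it shut with the closed fingers and pressed slowly at `door_press`. The force rose to about 7 N, fell to zero as the tongue went over, then climbed again against the buffer. The highest reading along the press was about 12 N, under the 15 N limit.
- **Latch check:** With the robot clear, both cameras put the door angle at about -0.031 (-0.032 scene, -0.030 top), steady more than a second after release. That is inside the latched range; an unlatched door would spring back to -0.01 or more.
- **Bench items:** The flask, reagent bottle and beaker read within about 2 mm of their first positions in each camera (the beaker's partial readings within about 4 mm).
- **Not checked:** I couldn't see the sample bottles with the door closed. The last wrist view before closing showed one bottle, still standing; I didn't look at the other two again.

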